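# Set the guarded air regulator on the tool-test console

## Task

On the blue air test console, lift the self-closing yellow cover by its bar until the red prop arm snaps into its notch, then ease the cover back onto the prop so that it stands open by itself; do not let it drop. Then press the black regulator knob down, with no more than about 15 N, turning it slowly clockwise until its clutch teeth drop in, and keep turning clockwise until the gauge needle stands in the green sector, never past the red mark. Let the knob spring back up and leave the cover propped and everything else on the bench where it is.

Things in the scene. Friction and masses are not known exactly. Their poses are not given: they have to be found in the camera images.
- console: Blue steel air test console, 230 (x) x 330 (y) x 100 mm high, fixed. Origin on the bench under it; x points away from the robot, y to its left (it may be yawed). Left part: a well 170 (x) x 150 (y) mm, centred at x 0, y +45, floor 32 mm above the bench, walls up to 100 mm, with the regulator knob inside, shut by the cover. Right part: the gauge. Two brass outlets on the front.
- hinge (a point): Middle of the cover's hinge line, at x 0, y +130, z 100 mm in the console. The hinge runs along the console's x axis, on the left of the well; the cover opens upward and to the left.
- cover (a joint): Cover angle, rad: 0 shut, 1.57 upright, 1.85 end stop. Yellow frame with clear window, 180 (along the hinge) x 162 mm, 6 mm thick, 0.4 kg. Spring and weight shut it from every angle (about 4 N up at the bar to lift it, 2 N near the top); it slams if let go before it is propped. It snaps onto the prop arm at about 1.74 and, eased back, rests on it at 1.69.
- cover_bar (a point): Centre of the dark steel lifting bar on the cover's outer face: round, 10 mm diameter, 90 mm long, parallel to the hinge, on posts 41 mm either side. With the cover shut it is 155 mm to the right of the hinge line and 42 mm above it; its centre is 34 mm off the cover's face. Fingers that pinch it lightly let it turn between them.
- prop_arm (a joint): Angle of the red prop arm, rad: 0 folded under the cover, about 2.2 when its pin reaches the rail's end (cover at 1.73), above 2.27 once it has snapped into the notch, 2.25 when it carries the propped cover. Sprung bar 87 mm long, pivoted at the far side of the well (console x +60, y +80, z 90 mm); its pin follows a rail under the cover's far side.
- prop_pin (a point): Middle of the steel pin (8 mm diameter, along the console's x) at the free end of the prop arm.
- notch (a point): Where the prop arm's pin lies when it is seated in the notch of the cover's rail; fixed to the cover. Seated: the two points are within 4 mm of each other.
- knob_grip (a point): Point on the axis of the black regulator knob at the height to grip it, 13 mm below its top; console x 0, y +45, and 76 mm above the bench while the knob is up. Round, 44 mm diameter, 33 mm high, orange collar (48 mm) at its foot, 22 mm clear of the well's floor. While up it turns freely and does nothing. It can be pressed down 10 mm; let go, it springs up again.
- stem_top (a point): Top of the brass regulator stem, on the knob's axis, hidden under the knob. Pressing the knob: spring 4 N at first, clutch teeth meet after 3 mm (5 N), hard stop on the stem at 10 mm (8 N). They meet tooth on tooth, by an amount nobody can see: the knob goes no deeper until it is turned up to 0.7 rad under light pressure (10 N is right; over 20 N on the teeth or stop damages them), then drops in.
- needle (a joint): Angle of the black gauge needle, rad, clockwise from above: 0 points to the front left (zero tick), 0.471 per long tick. Green sector 2.69 to 2.965 (middle 2.827, the sixth tick after zero); red mark 3.30 (the seventh). It starts below the green sector and follows the stem one to one, only while the knob is held down engaged (more than about 5 mm) and turned: 0.1 N m, 0.15 rad of play; it stays where it is left.
- gauge (a point): Centre of the flush round gauge (110 mm, white face) on the console's top, at x 0, y -105, z 100 mm in the console.
- coupling: Brass coupling, 24 mm diameter, 36 mm high, standing loose on the console's top by the gauge; leave it. Origin at its foot.
- bit_case: Orange bit case 28 x 75 x 16 mm lying on the console's top in front of the gauge; leave it. Origin at its underside.
- spanner: Spanner 200 mm long on the bench; leave it.
- hammer: Hammer 280 mm long on the bench; leave it.
- grease_jar: Red jar, 68 mm diameter, 75 mm high, on the bench; leave it.
- socket: Dark steel socket, 32 mm diameter, 50 mm high, standing on the bench; leave it.
- air_ratchet: Black air ratchet, about 230 mm long, 45 mm high, lying on the bench; leave it.
- carton: Orange carton 100 x 130 x 90 mm on the bench; leave it.

How it is judged:
By the outcome, as a careful person would: the job done as asked, in the order asked, and still so for the second after the job is handed in, with the robot touching nothing.
It also fails if it takes over 72 s, if anything falls off the work surface, if the arm or the gripper's body presses on something with over 40 N, if the wrist force passes 120 N, or if a joint passes its speed limit or range.

## Robot

A 7-joint arm with a two-finger parallel gripper is mounted at the origin on the work surface. World frame = base frame: x ahead of the robot, y to its left, z up, the work surface at z = 0. Lengths are in m, angles in rad, forces in N, time in s.
With the tool pointing down it reaches from about 0.425 to 0.975 m from the base axis. Payload 16.7 kg.
Tool frame: the origin (TCP) lies on the centre line of the jaws, within the pads' length; the fingertips stand tip_extent ahead of it and the grasp point (between the pads) lies 3 mm ahead of it (tip_extent is the distance from the TCP to the fingertips, in m); z points along the fingers, y is the line along which they close (so a half turn about z gives the same grasp; the last joint's range is limited). The gripper opens to 85 mm and grips with 20 to 120 N. Pads are 22 mm wide; open, the fingers measure 114 mm over their backs; the gripper's body (76 mm by 85 mm) begins 54 mm behind the grasp point. The pads swing forward as they close: fully open they stand 13 mm farther back than shut.
Start: joints at [-1.484, 0.426, 0.074, 1.606, -0.034, 1.111, -0.067], TCP at [0.158, 0.656, 0.253] pointing down, gripper open.
Joint ranges: [-2.85, 2.85], [-0.5, 2.14], [-1.23, 1.37], [0.21, 2.46], [-1.02, 4.16], [0.16, 2.05], [-2.73, 2.73]. Speed limits (rad/s): [1.89, 1.89, 2.39, 2.39, 3.01, 3.01, 3.01].

## Interface

Orientations are given as a 3x3 rotation matrix whose columns are the frame's x, y, z axes.
In Python, from station import * gives the robot as it stands. The module is installed in compiled form; this text tells all that it offers.
- The arm moves only by the tool carry_out, never from a script. Its argument "plan" is a list of rows, each a list of 7 numbers: the shift along the tool's x, y, z in mm, then the turn, a rotation vector about the tool's x, y, z in rad, then the gripper's target within -1 to 1 (fully open at 1, half-way at 0, shut at -1). In form: [[tx, ty, tz, rx, ry, rz, grip], ...]. A call has 1 to 10 rows; each row is the pose to reach, as a shift and turn from the pose commanded when the call began, along the tool's axes at that moment; what a row does not reach only later rows make up. A row lasts 1/10 s, in which the tool goes at most 50 mm and 8.59 degrees, less where a joint would pass 70% of its speed; a pose out of reach is approached as far as the arm can. A call with a gripper value outside its range is refused whole. The fingers move at their own pace and stop on an object; "squeeze" is the grip in N (left out, the last holds). Time passes only in rows, so rows that repeat a pose let the fingers close. It gives the time, the measured TCP pose, the force, the opening and the grip force at its end, in the units of the state.
- read_state(): the state, without advancing time (a new reading comes with each control period).
- read_camera(name): name is "side" or "top"; returns the picture (384x512x3 uint8, red, green, blue); there is no depth.
- camera_model(name): a dict with "fx", "fy", "cx", "cy" (pixels), "rvec" (rotation vector, rad) and "tvec" (3), from world to camera coordinates, as OpenCV has them. Camera axes: x right, y down, z forward; pixel columns grow to the right and rows downward; lengths in m; the calibration is good to about 2 mm. A picture is of the moment at which its call begins. camera_model takes no time and is no camera call.
- close_job(): hands the job in; it is judged then, once.
The state is a dict: "time": time; "qpos": joint angles; "qvel": joint speeds; "effort": joint torques, N m; "ee_pos": TCP position; "ee_rot": TCP orientation; "ft_force": force on the tool from outside, world axes, zero at the start; "moment": the same for the moment, N m; "grip_width": finger opening in m; "gripper_force": force on a finger pad.
Only numpy, scipy, OpenCV 4.12 (cv2) and the standard library are available. Lean on these libraries where they do the work, as an engineer would, in place of code of your own. Each camera call takes 0.05 s, during which the arm holds its last target. There are 200 camera calls.

## Working session

There is one attempt and no reset: what is moved stays moved. The work goes in short steps, Python scripts to look and compute and a tool call to move; the robot and the scene stay as the last step left them, time stands still between calls to the robot, and variables do not carry over. Pictures are saved under pics/ and viewed, at most 10 in all, crops included, and the job is handed in when it is done.

Besides the shell and the picture viewer there is one more tool, called after "Request:" as name(argument=value, ...), one argument or row to a line, values as JSON. carry_out: Moves the arm, as the interface text tells. Its arguments: {"type":"object","properties":{"plan":{"type":"array","items":{"type":"array","items":{"type":"number"}}},"squeeze":{"type":"number"}},"required":["plan"]}

```bash
mkdir -p pics
python3 - <<'E'
from station import *
import cv2
for n in("top","side"):
    cv2.imwrite(f"pics/{n}0.png",read_camera(n)[:,:,::-1]); print(n,camera_model(n))
s=read_state(); print(s)
import station; print([x for x in dir(station) if x[0]!='_'])
E
```

```text
top {'fx': 445.56883560017087, 'fy': 445.56883560017087, 'cx': 251.35746522045892, 'cy': 192.72098270241872, 'rvec': array([ 2.12280676, -2.13405923,  0.21337296]), 'tvec': array([4.11211796e-04, 5.24129162e-01, 1.21612821e+00])}
side {'fx': 442.60222103085044, 'fy': 442.60222103085044, 'cx': 254.1023614771598, 'cy': 190.02200014172726, 'rvec': array([ 2.1582996 , -0.39504333,  0.19396385]), 'tvec': array([-0.49903439,  0.19598839,  1.16287173])}
{'time': 0.1, 'qpos': array([-1.48347426,  0.4266595 ,  0.07386339,  1.60652636, -0.03409525,
        1.11078976, -0.06709871]), 'qvel': array([ 1.24095402e-04, -2.86602680e-03,  8.16306825e-04, -2.02975989e-03,
       -1.46945919e-03, -5.87929942e-05,  1.32417492e-04]), 'effort': array([ 8.17166758e-03, -9.51539040e+01,  3.77158418e+00, -4.64405072e+01,
        1.96406624e-02,  6.56807286e-03, -2.55998623e-05]), 'ee_pos': array([0.15831733, 0.655831  , 0.2526949 ]), 'ee_rot': array([[-9.72079758e-01,  2.34650619e-01, -1.78787262e-04],
       [ 2.34650671e-01,  9.72079129e-01, -1.10914077e-03],
       [-8.64652005e-05, -1.12012584e-03, -9.99999369e-01]]), 'ft_force': array([ 0.08382764, -0.23866729, -0.35650829]), 'moment': array([ 0.01779389, -0.01134519,  0.00262026]), 'gripper_force': 0.0, 'grip_width': 0.08530967695401688}
['MotionError', 'camera_model', 'close_job', 'read_camera', 'read_state', 'tip_extent']
```

View pics/top0.png

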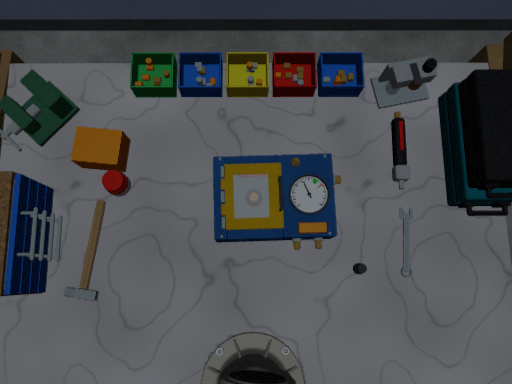

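View pics/side0.png

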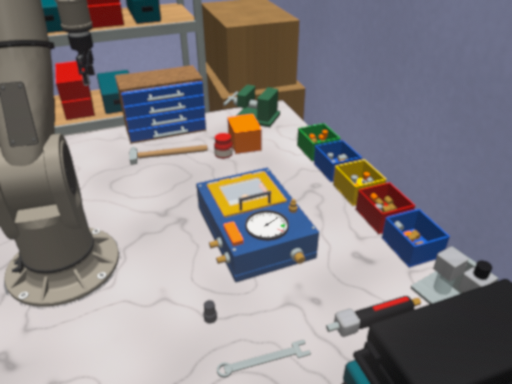

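The top view shows the console, with its top-face corners near (215,157), (332,154), (336,239) and (217,241). The gauge is at (309,195), with the bar along about (281,195). In the side view the bar is near (255,197). I'll zoom in to fit the pose.

Run:
```python
import cv2,numpy as np
a=cv2.imread("pics/top0.png")[145:250,205:345]; b=cv2.imread("pics/side0.png")[160:282,190:325]
a=cv2.resize(a,None,fx=5,fy=5,interpolation=3)[:, :700]; 
cv2.imwrite("pics/t1.png",cv2.convertScaleAbs(a,alpha=1.6)); b=cv2.resize(b,None,fx=4.8,fy=4.8,interpolation=3);cv2.imwrite("pics/s1.png",b)
```

```text
(no output)
```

View pics/t1.png

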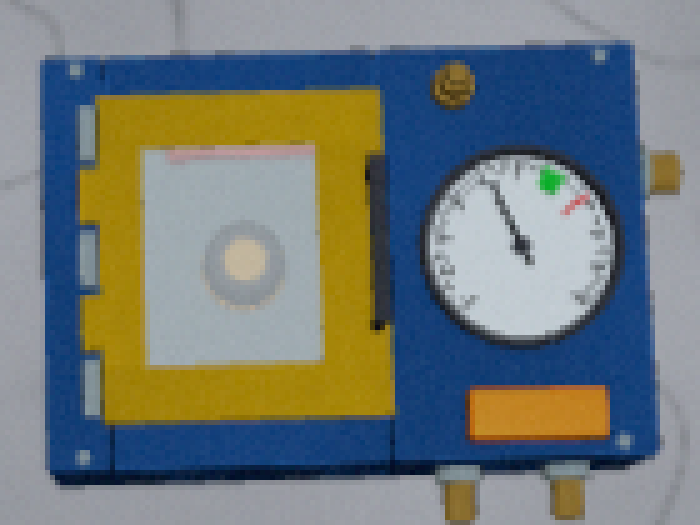

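View pics/s1.png

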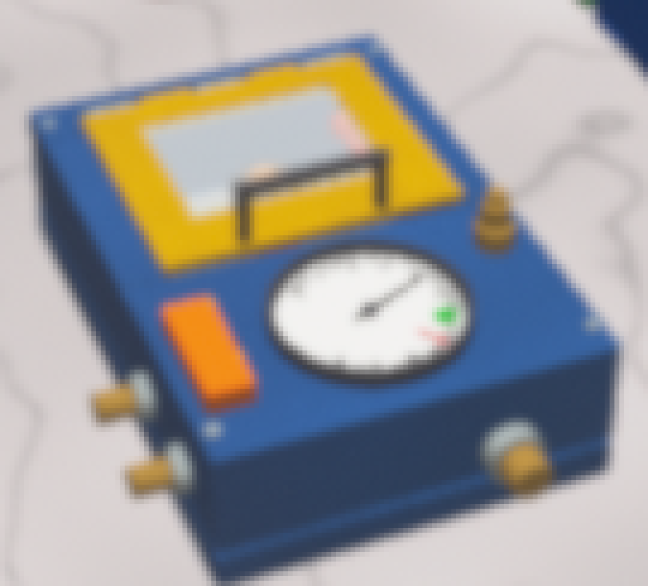

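The zoomed top view gives the console corners, the gauge centre (522,246) and the bar from (376,158) to (378,325). In the side view the bar runs from (240,185) to (385,153). The needle points a little below the green sector. Next is the pose fit.

```bash
cat > h.py <<'E'
from station import *
import cv2,numpy as np
from scipy.optimize import least_squares
from scipy.spatial.transform import Rotation as R
def proj(n,P):
    m=camera_model(n);K=np.array([[m['fx'],0,m['cx']],[0,m['fy'],m['cy']],[0,0,1]])
    return cv2.projectPoints(np.array(P,float).reshape(-1,3),m['rvec'],m['tvec'],K,None)[0][:,0]
def C2W(p,P):
    return np.array(P,float)@R.from_euler('z',p[2]).as_matrix().T+[p[0],p[1],0]
E
python3 - <<'E'
from h import *
h=.1
P=[(.115,.165,h),(.115,-.165,h),(-.115,-.165,h),(-.115,.165,h),(0,-.105,h),(.045,-.025,.142),(-.045,-.025,.142)]
top=(np.array([(41,58),(633,43),(656,457),(48,472),(522,246),(376,158),(378,325)])+.5)/5-.5+[205,145]
side=(np.array([(375,40),(617,345),(205,462),(34,110),(370,313),(385,153),(240,185)])+.5)/4.8-.5+[190,160]
def f(p,which='ts'):
    w=C2W(p[:3],P);r=[]
    if 't' in which:r.append(proj('top',w)-top)
    if 's' in which:r.append(proj('side',w)-side)
    return np.concatenate(r).ravel()
for w in('t','s','ts'):
    s=least_squares(f,[.6,0,0],args=(w,),loss='soft_l1');print(w,s.x,np.abs(s.fun).max());
print(s.fun.reshape(-1,2).round(1).tolist())
p=s.x
print("bar",C2W(p,[(0,-.025,.142)]),"hinge",C2W(p,[(0,.13,.1)]),"knob",C2W(p,[(0,.045,.076)]),"gauge",C2W(p,[(0,-.105,.1)]))
# needle
u=(np.array([(490,185),(522,246),(548,180),(467,300)])+.5)/5-.5+[205,145]
print(tip_extent, read_state()['ee_rot'])
# needle angles by intersecting rays with z=.1
m=camera_model('top');Rm=cv2.Rodrigues(m['rvec'])[0];c=-Rm.T@m['tvec']
def ray(x):
    d=Rm.T@np.array([(x[0]-m['cx'])/m['fx'],(x[1]-m['cy'])/m['fy'],1]);return c+d*(.1-c[2])/d[2]
X=[ray(x) for x in u]
for k in(0,2,3):
    d=X[k]-C2W(p,[(0,-.105,.1)])[0];print(k,np.arctan2(d[1],d[0])-p[2],np.hypot(*d[:2]))
E
```

```text
t [ 0.50675621 -0.0588696   0.0210909 ] 3.2830792287456347
s [ 0.5073422  -0.05552709  0.01238861] 2.5570497951027846
ts [ 0.50664671 -0.05746624  0.01729068] 3.033051291127265
[[-1.9, -0.4], [-1.3, 0.3], [-1.1, 0.4], [-2.7, 0.2], [1.3, 0.9], [1.8, -0.5], [2.7, -0.3], [-0.2, -1.8], [0.5, -0.4], [-0.1, -0.9], [-1.6, -0.6], [0.5, 3.0], [1.5, 2.0], [-0.2, 3.0]]
bar [[ 0.50707896 -0.0824625   0.142     ]] hinge [[0.50439904 0.07251433 0.1       ]] knob [[ 0.50586867 -0.01247296  0.076     ]] gauge [[ 0.50846214 -0.16245054  0.1       ]]
0.022 [[-9.72079758e-01  2.34650619e-01 -1.78787262e-04]
 [ 2.34650671e-01  9.72079129e-01 -1.10914077e-03]
 [-8.64652005e-05 -1.12012584e-03 -9.99999369e-01]]
0 0.4857393320396531 0.041642020583871835
2 -0.3115487519004802 0.0409246590788296
3 2.224984725712463 0.043884032677401104
```

Run:
```python
from h import *
P=[(0,-.105,.1),(.045,-.025,.142),(-.045,-.025,.142),(.09,-.032,.106),(-.09,-.032,.106),(0,.045,.089)]
top=(np.array([(522,246),(376,158),(378,325),(381,90),(395,415),(245,262)])+.5)/5-.5+[205,145]
side=(np.array([(370,313),(385,153),(240,185),(465,192),(165,270)])+.5)/4.8-.5+[190,160]
def f(p,w='ts'):
    W=C2W(p[:3],P);r=[]
    if 't' in w:r.append(proj('top',W)-top)
    if 's' in w:r.append(proj('side',W[:5])-side)
    return np.concatenate(r).ravel()
for w in('t','s','ts'):
    s=least_squares(f,[.6,0,0],args=(w,),loss='soft_l1');print(w,s.x.round(4),s.fun.reshape(-1,2).round(1).tolist())
p=s.x;np.save('p.npy',p)
print("bar",C2W(p,[(0,-.025,.142)]),"hinge",C2W(p,[(0,.13,.1)]),"knob",C2W(p,[(0,.045,.076)]),"gauge",C2W(p,[(0,-.105,.1)]))
m=camera_model('top');Rm=cv2.Rodrigues(m['rvec'])[0];c=-Rm.T@m['tvec']
def ray(x):
    d=Rm.T@np.array([(x[0]-m['cx'])/m['fx'],(x[1]-m['cy'])/m['fy'],1]);return c+d*(.1-c[2])/d[2]
X=[ray(x) for x in (np.array([(522,246),(490,185),(549,181),(577,205),(467,300)])+.5)/5-.5+[205,145]]
for k in range(1,5):
    d=X[k]-X[0];print(np.arctan2(d[1],d[0])-p[2],np.hypot(*d[:2]))
```

```text
t [ 0.5064 -0.0528  0.0263] [[-0.4, 0.6], [-0.1, -0.5], [1.1, -0.3], [-0.2, 0.0], [-0.0, 0.3], [-0.0, -0.2]]
s [ 0.5083 -0.0472  0.0294] [[0.1, 0.3], [0.6, -0.4], [-0.7, 0.7], [-0.2, -0.1], [0.1, -0.5]]
ts [ 0.5067 -0.0515  0.0289] [[-0.9, 0.4], [-0.6, -0.6], [0.6, -0.4], [-0.8, -0.1], [-0.4, 0.2], [-0.5, -0.3], [0.1, 1.5], [0.7, 0.6], [-0.8, 1.8], [-0.1, 0.9], [0.0, 0.6]]
bar [[ 0.50742277 -0.0765365   0.142     ]] hinge [[0.50293931 0.07839864 0.1       ]] knob [[ 0.50539799 -0.00656579  0.076     ]] gauge [[ 0.50973682 -0.15650302  0.1       ]]
0.422546118990863 0.037889895457707407
-0.44368994943760043 0.039566880632144384
-0.9653085357636566 0.03831648545342071
2.3087435009269472 0.04279121181536189
```

```bash
cat >> h.py <<'E'
def Rd(yaw,flip=False):
    y=np.array([-np.sin(yaw),np.cos(yaw),0]);
    if flip:y=-y
    z=np.array([0,0,-1.]);return np.stack([np.cross(y,z),y,z],1)
def rel(pos,Rt=None,s=None):
    s=s or read_state();A=s['ee_rot']
    d=A.T@(np.array(pos)-s['ee_pos'])*1000
    return d.round(1).tolist(), (R.from_matrix(A.T@Rt).as_rotvec().round(4).tolist() if Rt is not None else None)
E
python3 - <<'E'
from h import *
p=np.load('p.npy');Rt=Rd(p[2])
print(rel([.45,.33,.28],Rt),rel([.507,-.076,.25],Rt),rel([.507,-.076,.147],Rt))
E
```

```text
([-360.0, -248.3, -27.0], [-0.0011, -0.0001, -0.2658]) ([-510.7, -629.6, 3.4], [-0.0011, -0.0001, -0.2658]) ([-510.7, -629.5, 106.4], [-0.0011, -0.0001, -0.2658])
```

Request:
carry_out(
  plan=[
    [-90, -62, -10, 0, 0, -0.07, 0.0],
    [-180, -124, -20, 0, 0, -0.13, 0.0],
    [-270, -186, -25, 0, 0, -0.2, 0.0],
    [-360, -248, -27, 0, 0, -0.266, 0.0],
    [-400, -340, -27, 0, 0, -0.266, 0.0],
    [-440, -440, -27, 0, 0, -0.266, 0.0],
    [-480, -540, -15, 0, 0, -0.266, 0.0],
    [-510, -630, 3, 0, 0, -0.266, 0.0],
    [-510, -630, 3, 0, 0, -0.266, 0.0],
    [-510, -630, 3, 0, 0, -0.266, 0.0],
  ],
)

```text
time: 1.1
ee_pos: [0.4053, 0.2295, 0.2644]
ee_rot: [[-1.0, -0.029, -0.0], [-0.029, 1.0, 0.0], [0.0, 0.0, -1.0]]
ft_force: [1.9, 1.3, 0.6]
grip_width: 0.0428
gripper_force: 0.0
```

Run:
```python
from h import *
p=np.load('p.npy');Rt=Rd(p[2]);print(rel([.5075,-.076,.20],Rt), read_state()['time'])
```

```text
([-93.3, -308.4, 64.4], [0.0001, -0.0001, 0.0002]) 1.1
```

Request:
carry_out(
  plan=[
    [-15, -48, 5, 0, 0, 0, 0],
    [-30, -96, 10, 0, 0, 0, 0],
    [-45, -144, 20, 0, 0, 0, 0],
    [-60, -192, 30, 0, 0, 0, 0],
    [-75, -240, 40, 0, 0, 0, 0],
    [-93, -290, 50, 0, 0, 0, 0],
    [-93, -308, 64, 0, 0, 0, 0],
    [-93, -308, 64, 0, 0, 0, 0],
    [-93, -308, 64, 0, 0, 0, 0],
    [-93, -308, 64, 0, 0, 0, 0],
  ],
)

```text
time: 2.1
ee_pos: [0.5071, -0.0725, 0.2008]
ee_rot: [[-1.0, -0.03, -0.0], [-0.03, 1.0, 0.0], [-0.0, 0.0, -1.0]]
ft_force: [-0.3, 1.1, -0.4]
grip_width: 0.0427
gripper_force: 0.0
```

Run:
```python
from h import *
p=np.load('p.npy');Rt=Rd(p[2]);print(rel([.5075,-.076,.146],Rt)); print(read_state()['ee_pos'],read_state()['qpos'].round(2))
a=read_camera('side')[140:262,190:325,::-1];b=read_camera('top')[145:250,205:345,::-1]
o=np.hstack([cv2.resize(a,(400,360),interpolation=3),cv2.resize(b,(400,360),interpolation=3)])
cv2.imwrite('pics/a2.png',o)
```

```text
([-0.3, -3.5, 54.8], [0.0003, 0.0, 0.0014])
[ 0.50713621 -0.07253709  0.20077065] [-0.44  0.24  0.54  2.05 -0.16  0.9   1.78]
```

View pics/a2.png

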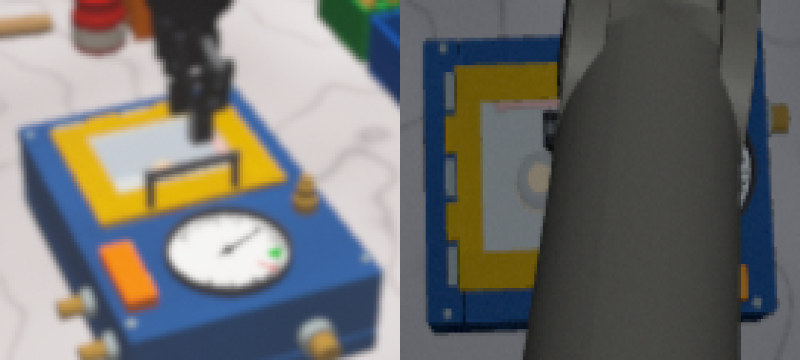

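The side view shows the fingers above the bar, which matches the fit. I'll lower, straddle the bar and close lightly.

Request:
carry_out(
  plan=[
    [0, -2, 20, 0, 0, 0, 0],
    [0, -3, 40, 0, 0, 0, 0],
    [0, -3, 55, 0, 0, 0, 0],
    [0, -3, 55, 0, 0, 0, -0.3],
    [0, -3, 55, 0, 0, 0, -0.6],
    [0, -3, 55, 0, 0, 0, -1],
    [0, -3, 55, 0, 0, 0, -1],
    [0, -3, 55, 0, 0, 0, -1],
    [0, -3, 55, 0, 0, 0, -1],
    [0, -3, 55, 0, 0, 0, -1],
  ],
  squeeze=25,
)

```text
time: 3.2
ee_pos: [0.5077, -0.0761, 0.146]
ee_rot: [[-1.0, -0.03, 0.001], [-0.03, 1.0, 0.001], [-0.001, 0.0, -1.0]]
ft_force: [1.2, 5.7, 3.5]
grip_width: 0.0091
gripper_force: 24.6
```

Run:
```python
import numpy as np
r,a=160.6,.2646
f=lambda t:np.array([r*(np.cos(a)-np.cos(a+t)),-r*(np.sin(a+t)-np.sin(a))])
T=np.arange(0,37)*.05
for k in range(0,36,10):
    print(T[k],[(f(t)-f(T[k])).round(1).tolist() for t in T[k+1:k+11]])
```

```text
0.0 [[2.3, -7.7], [5.0, -15.3], [8.0, -22.7], [11.4, -30.0], [15.2, -37.0], [19.3, -43.9], [23.8, -50.6], [28.6, -57.0], [33.7, -63.2], [39.1, -69.2]]
0.5 [[5.7, -5.7], [11.7, -11.0], [17.9, -16.1], [24.4, -20.8], [31.1, -25.2], [38.0, -29.3], [45.1, -33.0], [52.4, -36.4], [59.9, -39.3], [67.5, -42.0]]
1.0 [[7.7, -2.2], [15.5, -4.1], [23.4, -5.5], [31.4, -6.6], [39.4, -7.2], [47.4, -7.5], [55.4, -7.3], [63.5, -6.8], [71.4, -5.8], [79.3, -4.5]]
1.5 [[7.8, 1.7], [15.6, 3.9], [23.2, 6.4], [30.7, 9.3], [38.0, 12.6], [45.2, 16.2]]
```

Request:
carry_out(
  plan=[
    [0, 2.3, -7.7, 0, 0, 0, -1],
    [0, 5, -15.3, 0, 0, 0, -1],
    [0, 8, -22.7, 0, 0, 0, -1],
    [0, 11.4, -30, 0, 0, 0, -1],
    [0, 15.2, -37, 0, 0, 0, -1],
    [0, 19.3, -43.9, 0, 0, 0, -1],
    [0, 23.8, -50.6, 0, 0, 0, -1],
    [0, 28.6, -57, 0, 0, 0, -1],
    [0, 33.7, -63.2, 0, 0, 0, -1],
    [0, 39.1, -69.2, 0, 0, 0, -1],
  ],
)

```text
time: 4.2
ee_pos: [0.5066, -0.0388, 0.2158]
ee_rot: [[-1.0, -0.028, 0.002], [-0.028, 1.0, -0.002], [-0.002, -0.002, -1.0]]
ft_force: [4.5, -8.1, 1.5]
grip_width: 0.009
gripper_force: 24.6
```

Request:
carry_out(
  plan=[
    [0, 5.5, -5.9, 0, 0, 0, -1],
    [0, 11.2, -11.3, 0, 0, 0, -1],
    [0, 17.2, -16.5, 0, 0, 0, -1],
    [0, 23.6, -21.3, 0, 0, 0, -1],
    [0, 30.2, -25.8, 0, 0, 0, -1],
    [0, 37, -30, 0, 0, 0, -1],
    [0, 44.1, -33.8, 0, 0, 0, -1],
    [0, 51.4, -37.2, 0, 0, 0, -1],
    [0, 58.9, -40.2, 0, 0, 0, -1],
    [0, 66.5, -43, 0, 0, 0, -1],
  ],
)

```text
time: 5.2
ee_pos: [0.5049, 0.0277, 0.2591]
ee_rot: [[-1.0, -0.027, 0.002], [-0.027, 1.0, -0.001], [-0.002, -0.001, -1.0]]
ft_force: [5.4, -5.5, 5.1]
grip_width: 0.0091
gripper_force: 25.4
```

Run:
```python
from h import *
a=read_camera('side')[90:290,150:350,::-1]
cv2.imwrite('pics/a3.png',cv2.resize(a,(600,600),interpolation=3)); s=read_state();print(s['ee_pos'],s['ft_force'],s['moment'])
```

```text
[0.50498494 0.02906385 0.25944011] [-1.16609864 -6.84206364 14.26159149] [-1.83859389  0.12136729 -0.10529282]
```

View pics/a3.png

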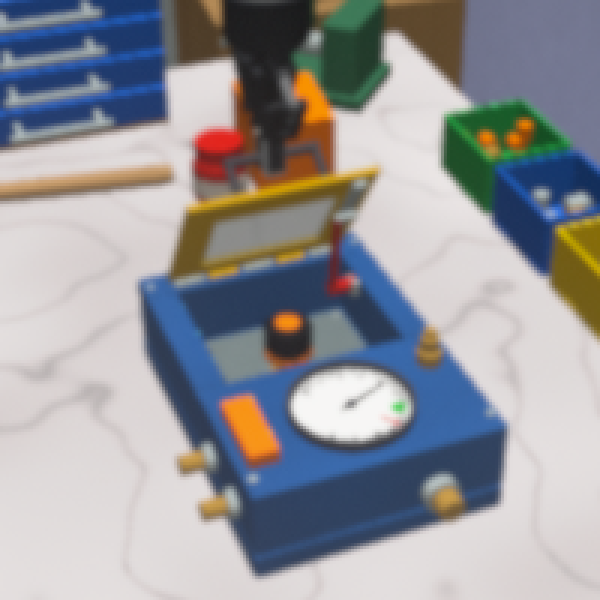

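The picture shows the cover well up, the bar in the pads, the prop arm rising and the knob visible. The radial force suggests a slightly larger radius, so I'll bias the path a little higher.

Request:
carry_out(
  plan=[
    [0, 7.5, -3.2, 0, 0, 0, -1],
    [0, 15.2, -6, 0, 0, 0, -1],
    [0, 23, -8, 0, 0, 0, -1],
    [0, 31, -9.1, 0, 0, 0, -1],
    [0, 39, -9.7, 0, 0, 0, -1],
    [0, 47, -10, 0, 0, 0, -1],
    [0, 55, -9.9, 0, 0, 0, -1],
    [0, 63, -9.4, 0, 0, 0, -1],
    [0, 71, -8.4, 0, 0, 0, -1],
    [0, 79, -7, 0, 0, 0, -1],
  ],
)

```text
time: 6.25
ee_pos: [0.5026, 0.1077, 0.2656]
ee_rot: [[-1.0, -0.028, 0.002], [-0.028, 1.0, -0.0], [-0.002, -0.0, -1.0]]
ft_force: [4.3, -2.5, 5.1]
grip_width: 0.0085
gripper_force: 26.0
```

Request:
carry_out(
  plan=[
    [0, 6, 1, 0, 0, 0, -1],
    [0, 12, 2.4, 0, 0, 0, -1],
    [0, 18, 4.2, 0, 0, 0, -1],
    [0, 24, 6.2, 0, 0, 0, -1],
    [0, 30, 8.4, 0, 0, 0, -1],
    [0, 36, 11, 0, 0, 0, -1],
    [0, 39, 12.5, 0, 0, 0, -1],
    [0, 39, 12.5, 0, 0, 0, -1],
  ],
)

```text
time: 7.05
ee_pos: [0.5011, 0.1477, 0.2525]
ee_rot: [[-1.0, -0.03, 0.001], [-0.03, 1.0, 0.0], [-0.001, 0.0, -1.0]]
ft_force: [4.4, 0.1, 5.1]
grip_width: 0.0089
gripper_force: 26.2
```

Run:
```python
from h import *
s=read_state();print(s['ee_pos'],s['ft_force'],s['moment'])
p=np.load('p.npy');H=C2W(p,[(0,.13,.1)])[0];g=s['ee_pos']+.003*s['ee_rot'][:,2]-H;print(np.hypot(g[1],g[2]),np.arctan2(g[2],-g[1])-.2646)
a=read_camera('side')[90:250,190:350,::-1]
cv2.imwrite('pics/a4.png',cv2.resize(a,(600,600),interpolation=3))
```

```text
[0.50112706 0.14765122 0.25248732] [4.4309254  0.08179166 5.10577374] [-0.12788009 -1.09416292 -0.02739116]
0.1647497297238682 1.7400320996445322
```

View pics/a4.png

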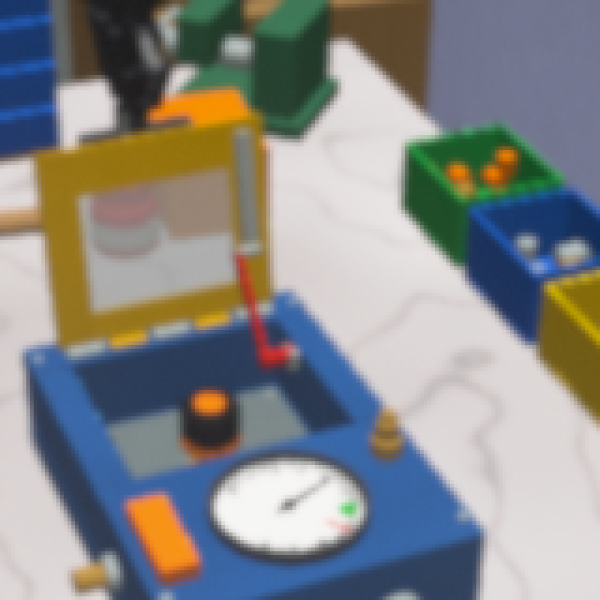

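The picture shows the cover near 1.74, with the prop's pin at the lower end of the rail. I'll go slightly further to be sure of the snap, watching the force.

Request:
carry_out(
  plan=[
    [0, 2, 0.9, 0, 0, 0, -1],
    [0, 4, 1.8, 0, 0, 0, -1],
    [0, 6, 2.7, 0, 0, 0, -1],
    [0, 8, 3.6, 0, 0, 0, -1],
    [0, 8, 3.6, 0, 0, 0, -1],
    [0, 8, 3.6, 0, 0, 0, -1],
  ],
)

```text
time: 7.7
ee_pos: [0.5009, 0.155, 0.2488]
ee_rot: [[-1.0, -0.029, 0.001], [-0.029, 1.0, -0.0], [-0.001, -0.0, -1.0]]
ft_force: [6.2, -1.8, 2.6]
grip_width: 0.0091
gripper_force: 26.0
```

Request:
carry_out(
  plan=[
    [0, -2, -0.9, 0, 0, 0, -1],
    [0, -4, -1.8, 0, 0, 0, -1],
    [0, -6, -2.6, 0, 0, 0, -1],
    [0, -8, -3.4, 0, 0, 0, -1],
    [0, -10, -4.2, 0, 0, 0, -1],
    [0, -12, -5, 0, 0, 0, -1],
    [0, -12, -5, 0, 0, 0, -1],
    [0, -12, -5, 0, 0, 0, -1],
  ],
)

```text
time: 8.5
ee_pos: [0.5012, 0.1436, 0.2543]
ee_rot: [[-1.0, -0.029, 0.001], [-0.029, 1.0, 0.001], [-0.001, 0.001, -1.0]]
ft_force: [3.9, 2.9, 7.5]
grip_width: 0.0089
gripper_force: 26.5
```

Request:
carry_out(
  plan=[
    [0, -1, -0.4, 0, 0, 0, -1],
    [0, -2, -0.8, 0, 0, 0, -1],
    [0, -3, -1.2, 0, 0, 0, -1],
    [0, -3, -1.2, 0, 0, 0, -1],
    [0, -3, -1.2, 0, 0, 0, -1],
  ],
)

```text
time: 9.0
ee_pos: [0.5013, 0.1408, 0.2555]
ee_rot: [[-1.0, -0.029, 0.001], [-0.029, 1.0, 0.001], [-0.001, 0.001, -1.0]]
ft_force: [3.6, 2.5, 7.4]
grip_width: 0.0087
gripper_force: 26.5
```

Run:
```python
from h import *
s=read_state();print(s['ee_pos'],s['ft_force'],s['moment'])
a=read_camera('side')[100:220,200:320,::-1]
cv2.imwrite('pics/a5.png',cv2.resize(a,(600,600),interpolation=3))
```

```text
[0.50125193 0.14076191 0.25549021] [3.58894298 2.52946255 7.39923505] [ 0.67360121 -0.63554898 -0.08881856]
```

View pics/a5.png

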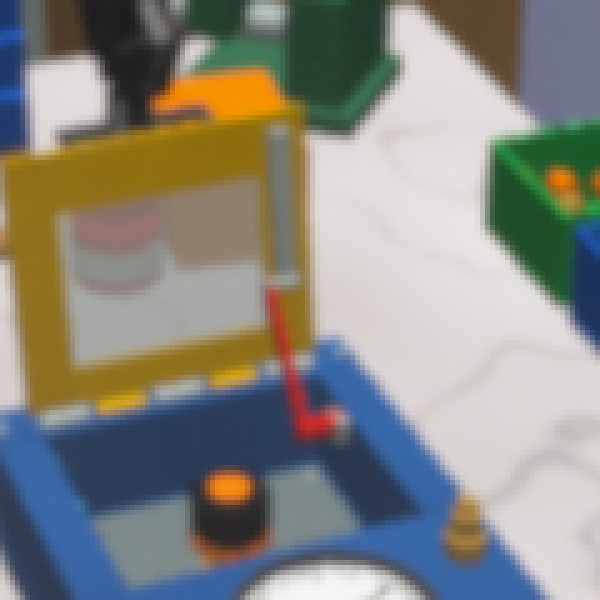

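The cover is around 1.69, with the pin just below the rail end at about (270,290). I'll ease back a little further to confirm that the prop carries the load.

Request:
carry_out(
  plan=[
    [0, -1, -0.4, 0, 0, 0, -1],
    [0, -2, -0.8, 0, 0, 0, -1],
    [0, -3, -1.2, 0, 0, 0, -1],
    [0, -4, -1.6, 0, 0, 0, -1],
    [0, -4, -1.6, 0, 0, 0, -1],
    [0, -4, -1.6, 0, 0, 0, -1],
  ],
)

```text
time: 9.65
ee_pos: [0.5013, 0.137, 0.2569]
ee_rot: [[-1.0, -0.03, 0.001], [-0.03, 1.0, 0.001], [-0.001, 0.001, -1.0]]
ft_force: [3.4, 4.1, 4.8]
grip_width: 0.0087
gripper_force: 26.3
```

Run:
```python
from h import *
g=lambda a:cv2.cvtColor(a,cv2.COLOR_BGR2GRAY).astype(np.float32)
n=read_camera('side')[:,:,::-1].copy();cv2.imwrite('pics/now1.png',n)
c=cv2.resize(n[100:220,200:320],(600,600),interpolation=3);o=cv2.imread('pics/a5.png')
for (y0,y1,x0,x1) in [(90,180,200,330),(150,300,0,60),(100,300,255,320),(270,450,255,350),(400,600,100,400)]:
    print(cv2.phaseCorrelate(g(o[y0:y1,x0:x1]),g(c[y0:y1,x0:x1]),cv2.createHanningWindow((x1-x0,y1-y0),cv2.CV_32F)))
a4=cv2.imread('pics/a4.png') # 160px->600
a4=cv2.resize(a4,(160,160),interpolation=cv2.INTER_AREA)
# a4 crop origin (190,90)
a4=cv2.resize(a4[10:130,10:130],(600,600),interpolation=3)
print('a4->now')
for (y0,y1,x0,x1) in [(90,180,200,330),(150,300,0,60),(100,300,255,320),(400,600,100,400)]:
    print(cv2.phaseCorrelate(g(a4[y0:y1,x0:x1]),g(c[y0:y1,x0:x1]),cv2.createHanningWindow((x1-x0,y1-y0),cv2.CV_32F)))
```

```text
((0.5213626047591191, -0.028995649662959977), 0.49622632988195853)
((-0.004314077301462049, 0.005248655087342513), 0.5971561354796092)
((0.09830598078498554, 5.031314884707541), 0.25940695696406896)
((-0.01024427576462017, 0.004061896987153091), 0.5494190563482267)
((0.00455075966624463, 0.0035424361650200353), 0.5072796686808269)
a4->now
((0.5131576234499704, 0.02177324207820419), 0.3320340246035729)
((-0.0001869404510621564, 0.004267443381195335), 0.60508059363895)
((4.946926834548371, -0.007002175152436507), 0.24554797387785382)
((-0.002556487251439421, -0.02364652010989232), 0.44296975967089336)
```

```bash
cat >> h.py <<'E'
def edge(im,oy,ox):
    # yellowness (R+G-2B)/2: subpixel right edge + top edge of the cover, full-image px (BGR in)
    f=im.astype(float);q=np.clip((f[:,:,2]+f[:,:,1]-2*f[:,:,0]),0,200)
    return q
E
python3 - <<'E'
from h import *
n=cv2.imread('pics/now1.png')[100:220,200:320]
o=cv2.imread('pics/a5.png')[2::5,2::5]
a4=cv2.imread('pics/a4.png'); a4=cv2.resize(a4,(160,160),interpolation=cv2.INTER_AREA)[10:130,10:130]
for k,im in(('1.74',a4),('a5',o),('now',n)):
    q=edge(im,0,0)
    # right edge rows 30..60: last crossing of 60% along x
    out=[]
    for r in range(28,64,4):
        row=q[r,50:75];i=np.where(row>90)[0]
        j=i.max() if len(i) else 0
        out.append(round(50+j+(row[j]-90)/max(row[j]-row[min(j+1,24)],1),2))
    top=[]
    for c in range(6,20,2):
        col=q[20:50,c];j=np.where(col>90)[0].min();top.append(round(20+j-(col[j]-90)/max(col[j]-col[j-1],1),2))
    print(k,out,top)
E
```

```text
1.74 [np.float64(60.98), np.float64(60.69), np.float64(60.68), np.float64(60.71), np.float64(60.79), np.float64(60.91), np.float64(61.28), np.float64(61.34), np.float64(61.49)] [np.float64(29.23), np.float64(28.85), np.float64(28.14), np.float64(27.54), np.float64(27.26), np.float64(26.82), np.float64(26.35)]
a5 [np.float64(60.56), np.float64(60.67), np.float64(60.68), np.float64(60.79), np.float64(61.02), np.float64(61.24), np.float64(61.36), np.float64(61.27), np.float64(61.71)] [np.float64(29.94), np.float64(29.81), np.float64(29.08), np.float64(28.42), np.float64(27.99), np.float64(27.39), np.float64(27.08)]
now [np.float64(60.36), np.float64(60.75), np.float64(60.92), np.float64(61.16), np.float64(61.29), np.float64(61.31), np.float64(61.25), np.float64(61.4), np.float64(61.8)] [np.float64(30.16), np.float64(30.16), np.float64(29.88), np.float64(28.87), np.float64(28.38), np.float64(27.75), np.float64(27.3)]
```

Request:
carry_out(
  plan=[
    [0, -1, -0.4, 0, 0, 0, -1],
    [0, -2, -0.7, 0, 0, 0, -1],
    [0, -3, -1.1, 0, 0, 0, -1],
    [0, -4, -1.4, 0, 0, 0, -1],
    [0, -4, -1.4, 0, 0, 0, -1],
    [0, -4, -1.4, 0, 0, 0, -1],
  ],
)

```text
time: 10.3
ee_pos: [0.5014, 0.1337, 0.2583]
ee_rot: [[-1.0, -0.03, 0.001], [-0.03, 1.0, 0.002], [-0.001, 0.002, -1.0]]
ft_force: [4.2, 7.2, 4.7]
grip_width: 0.0087
gripper_force: 26.2
```

```bash
cat >> h.py <<'E'
def toprow(n):
    q=edge(n[100:220,200:320],0,0);top=[]
    for c in range(6,20,2):
        col=q[10:60,c];j=np.where(col>90)[0].min();top.append(10+j-(col[j]-90)/max(col[j]-col[j-1],1))
    return np.mean(top)
E
python3 - <<'E'
from h import *
n=read_camera('side')[:,:,::-1].copy();cv2.imwrite('pics/now2.png',n)
print(toprow(cv2.imread('pics/now1.png')),toprow(n)); s=read_state(); print(s['ee_pos'],s['ft_force'],s['moment'])
p=np.load('p.npy')
# model: outer top edge of the cover (162 from hinge; face thickness 6) mean over same columns
for th in(1.6,1.65,1.69,1.74,1.78):
    for t in(0,.006):
        xs=np.linspace(-.09,.09,50);Y=.13-.162*np.cos(th)+t*np.sin(th);Z=.1+.162*np.sin(th)+t*np.cos(th)
        uv=proj('side',C2W(p,[(x,Y,Z) for x in xs]));print(th,t,np.interp(np.arange(206,220,2),uv[:,0],uv[:,1]).mean()-100)
E
```

```text
28.927859559817698 29.564791960130542
[0.50135833 0.13370364 0.25832117] [4.55039251 7.30014344 3.67351518] [ 1.84640238 -0.85661484 -0.06107883]
1.6 0 33.126944312879715
1.6 0.006 32.0934662132083
1.65 0 31.80264798851408
1.65 0.006 30.88295937256993
1.69 0 30.85454100942073
1.69 0.006 30.02638079178331
1.74 0 29.809162302524413
1.74 0.006 29.095673465565966
1.78 0 29.084781350263626
1.78 0.006 28.46298394641215
```

Request:
carry_out(
  plan=[
    [0, -1, -0.4, 0, 0, 0, -1],
    [0, -2, -0.7, 0, 0, 0, -1],
    [0, -3, -1, 0, 0, 0, -1],
    [0, -3, -1, 0, 0, 0, -1],
    [0, -3, -1, 0, 0, 0, -1],
  ],
)

```text
time: 10.85
ee_pos: [0.5014, 0.1312, 0.2593]
ee_rot: [[-1.0, -0.031, 0.001], [-0.031, 1.0, 0.003], [-0.001, 0.003, -1.0]]
ft_force: [4.7, 12.0, 3.4]
grip_width: 0.0088
gripper_force: 26.2
```

Run:
```python
from h import *
n=read_camera('side')[:,:,::-1].copy()
print(toprow(n)); s=read_state(); print(s['ee_pos'],s['ft_force'],s['moment'])
cv2.imwrite('pics/a6.png',cv2.resize(n[110:200,240:330],(600,600),interpolation=3))
```

```text
29.873410080894864
[0.50143346 0.13124233 0.25933004] [ 4.65989648 10.76232489  3.04780693] [ 2.53252078 -0.78571879 -0.04646286]
```

View pics/a6.png

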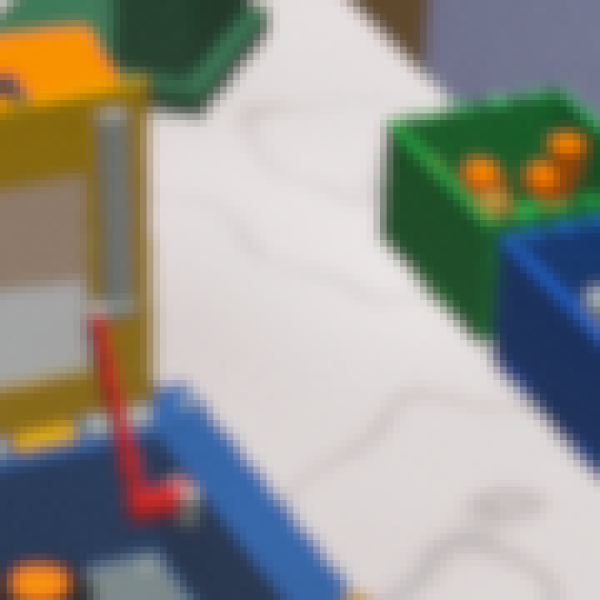

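The force against closing has risen to about 11 N with the cover nearly still, so the prop is carrying it. I'll relieve the preload, open a little and withdraw upwards.

Request:
carry_out(
  plan=[
    [0, 2, 0.8, 0, 0, 0, -1],
    [0, 4, 1.5, 0, 0, 0, -1],
    [0, 5, 1.8, 0, 0, 0, -1],
    [0, 5, 1.8, 0, 0, 0, -0.75],
    [0, 5, 1.8, 0, 0, 0, -0.65],
    [0, 5, 1.8, 0, 0, 0, -0.55],
    [0, 5, 1.8, 0, 0, 0, -0.45],
    [0, 5, 1.8, 0, 0, 0, -0.45],
  ],
)

```text
time: 11.7
ee_pos: [0.5008, 0.1337, 0.2569]
ee_rot: [[-1.0, -0.029, -0.001], [-0.029, 1.0, -0.0], [0.001, -0.0, -1.0]]
ft_force: [-0.6, 0.1, 0.4]
grip_width: 0.0232
gripper_force: 0.0
```

Run:
```python
from h import *
n=read_camera('side')[:,:,::-1].copy()
print(toprow(n)); s=read_state(); print(s['ee_pos'],s['ft_force'],s['moment'],s['grip_width'])
```

```text
28.938755325683285
[0.50089424 0.13377605 0.2569136 ] [0.03743194 0.52369863 0.24642707] [-0.05230952  0.02910196  0.01600582] 0.023541814138714794
```

Forces are near zero and the cover stands by itself. Now I'll withdraw and move over the knob.

Request:
carry_out(
  plan=[
    [0, 0, -8, 0, 0, 0, -0.45],
    [0, 0, -20, 0, 0, 0, -0.45],
    [0, 0, -45, 0, 0, 0, -0.45],
    [0, 0, -80, 0, 0, 0, -0.45],
    [0, -30, -85, 0, 0, 0, 0],
    [0, -75, -85, 0, 0, 0, 0.4],
    [0, -120, -85, 0, 0, 0, 0.4],
    [0, -140, -85, 0, 0, 0, 0.4],
    [0, -140, -60, 0, 0, 0, 0.4],
    [0, -140, -20, 0, 0, 0, 0.4],
  ],
)

```text
time: 12.75
ee_pos: [0.5067, -0.0067, 0.2793]
ee_rot: [[-1.0, -0.028, 0.005], [-0.028, 1.0, 0.002], [-0.005, 0.002, -1.0]]
ft_force: [1.3, 0.3, -1.4]
grip_width: 0.06
gripper_force: 0.0
```

Run:
```python
from h import *
n=read_camera('side')[:,:,::-1].copy();cv2.imwrite('pics/now3.png',n)
print(toprow(n)); s=read_state(); print(s['ee_pos'],s['ft_force'],s['grip_width'],s['qpos'].round(2))
p=np.load('p.npy');print(rel([.5055,-.0055,.080],Rd(p[2])))
# knob position refined: top face orange centre in the two views (previous unobstructed side picture)
for f in('pics/now3.png','pics/now2.png'):
    im=cv2.imread(f);hsv=cv2.cvtColor(im,cv2.COLOR_BGR2HSV);m=cv2.inRange(hsv,(5,150,150),(18,255,255))
    k,l,st,c=cv2.connectedComponentsWithStats(m)
    print([(st[i][4],c[i].round(1).tolist()) for i in range(1,k) if st[i][4]>8 and 200<c[i][0]<300 and 150<c[i][1]<230])
print(proj('side',C2W(p,[(0,.045,.089),(0,.045,.056)])))
```

```text
28.93940841176653
[ 0.50335331 -0.00630637  0.27231156] [-4.34416114  0.45178778 -8.92790254] 0.05976586293633765 [-0.61  0.13  0.54  1.98 -0.08  1.05  1.57]
([-2.8, 0.8, 192.3], [-0.0005, -0.0033, -0.0001])
[(np.int32(36), [256.2, 165.2]), (np.int32(43), [245.3, 196.9])]
[(np.int32(28), [256.1, 165.0]), (np.int32(42), [245.3, 197.0])]
[[245.56463147 197.66487737]
 [245.7791381  206.94661459]]
```

Request:
carry_out(
  plan=[
    [0, 0, 30, 0, 0, 0, 0.4],
    [0, 0, 70, 0, 0, 0, 0.4],
    [0, 0, 110, 0, 0, 0, 0.4],
    [0, 0, 145, 0, 0, 0, 0.4],
    [0, 0, 170, 0, 0, 0, 0.4],
    [0, 0, 175, 0, 0, 0, 0.4],
    [0, 0, 175, 0, 0, 0, 0.4],
  ],
)

```text
time: 13.5
ee_pos: [0.5055, -0.0059, 0.1028]
ee_rot: [[-1.0, -0.029, -0.001], [-0.029, 1.0, -0.0], [0.001, 0.0, -1.0]]
ft_force: [-0.4, -0.9, 1.1]
grip_width: 0.0602
gripper_force: 0.0
```

Run:
```python
from h import *
s=read_state(); print(s['ee_pos'],s['ft_force'],s['grip_width'])
p=np.load('p.npy');print(rel([.5055,-.0062,.080],Rd(p[2])))
```

```text
[ 0.50553923 -0.00586527  0.10278862] [-0.40989287 -0.87844695  1.08790074] 0.06015500017882149
([0.0, -0.3, 22.8], [0.0, -0.0006, 0.0003])
```

Request:
carry_out(
  plan=[
    [0, 0, 10, 0, 0, 0, 0.4],
    [0, 0, 18, 0, 0, 0, 0.4],
    [0, 0, 22, 0, 0, 0, 0.4],
    [0, 0, 22, 0, 0, 0, 0.2],
    [0, 0, 22, 0, 0, 0, 0],
    [0, 0, 22, 0, 0, 0, -0.2],
    [0, 0, 22, 0, 0, 0, -0.2],
    [0, 0, 22, 0, 0, 0, -0.2],
  ],
  squeeze=50,
)

```text
time: 14.3
ee_pos: [0.5052, -0.0059, 0.0803]
ee_rot: [[-1.0, -0.029, 0.0], [-0.029, 1.0, 0.0], [-0.0, 0.0, -1.0]]
ft_force: [-0.7, 1.1, 3.9]
grip_width: 0.0424
gripper_force: 50.1
```

Request:
carry_out(
  plan=[
    [0, 0, 1, 0, 0, 0, -0.2],
    [0, 0, 2, 0, 0, 0, -0.2],
    [0, 0, 3, 0, 0, 0, -0.2],
    [0, 0, 3, 0, 0, 0, -0.2],
  ],
)

```text
time: 14.7
ee_pos: [0.5052, -0.0059, 0.0771]
ee_rot: [[-1.0, -0.029, 0.0], [-0.029, 1.0, 0.0], [-0.0, 0.0, -1.0]]
ft_force: [-2.4, 2.0, 7.0]
grip_width: 0.0431
gripper_force: 50.6
```

Request:
carry_out(
  plan=[
    [0, 0, 0.5, 0, 0, 0, -0.2],
    [0, 0, 0.5, 0, 0, 0, -0.2],
    [0, 0, 1, 0, 0, 0, -0.2],
    [0, 0, 1, 0, 0, 0, -0.2],
  ],
)

```text
time: 15.1
ee_pos: [0.5053, -0.0059, 0.0765]
ee_rot: [[-1.0, -0.029, 0.0], [-0.029, 1.0, 0.0], [-0.0, 0.0, -1.0]]
ft_force: [-5.4, 2.4, 17.8]
grip_width: 0.0428
gripper_force: 51.6
```

Request:
carry_out(
  plan=[
    [0, 0, -0.5, 0, 0, 0, -0.2],
    [0, 0, -0.5, 0, 0, 0, -0.2],
  ],
)

```text
time: 15.3
ee_pos: [0.5053, -0.0059, 0.0768]
ee_rot: [[-1.0, -0.029, 0.0], [-0.029, 1.0, 0.0], [-0.0, 0.0, -1.0]]
ft_force: [-3.6, 1.7, 9.9]
grip_width: 0.0424
gripper_force: 51.0
```

Request:
carry_out(
  plan=[
    [0, 0, 0, 0, 0, 0.03, -0.2],
    [0, 0, 0, 0, 0, 0.06, -0.2],
    [0, 0, 0, 0, 0, 0.09, -0.2],
    [0, 0, 0, 0, 0, 0.12, -0.2],
    [0, 0, 0, 0, 0, 0.15, -0.2],
  ],
)

```text
time: 15.8
ee_pos: [0.5052, -0.0057, 0.0766]
ee_rot: [[-0.993, 0.122, 0.0], [0.122, 0.993, 0.0], [0.0, 0.0, -1.0]]
ft_force: [-2.7, 3.6, 6.7]
grip_width: 0.0428
gripper_force: 50.4
```

```bash
python3 -c "
from h import *
s=read_state();print(s['ee_pos'],s['ft_force'],s['moment'],s['qpos'][6])"
```

```text
[ 0.50520883 -0.00574248  0.07662299] [-2.71810224  3.62913054  6.74118346] [0.68481254 0.46525059 0.04566558] 1.660522202114851
```

Request:
carry_out(
  plan=[
    [0, 0, 0.3, 0, 0, 0, -0.2],
    [0, 0, 0.3, 0, 0, 0, -0.2],
  ],
)

```text
time: 16.0
ee_pos: [0.5052, -0.0057, 0.0763]
ee_rot: [[-0.993, 0.12, 0.0], [0.12, 0.993, 0.0], [-0.0, 0.0, -1.0]]
ft_force: [-2.0, 3.8, 5.0]
grip_width: 0.0426
gripper_force: 50.4
```

Request:
carry_out(
  plan=[
    [0, 0, 0.5, 0, 0, 0, -0.2],
    [0, 0, 0.5, 0, 0, 0, -0.2],
  ],
)

```text
time: 16.2
ee_pos: [0.5052, -0.0057, 0.0758]
ee_rot: [[-0.993, 0.12, -0.0], [0.12, 0.993, 0.0], [0.0, 0.0, -1.0]]
ft_force: [-2.3, 3.5, 6.2]
grip_width: 0.0426
gripper_force: 50.4
```

Past the earlier tooth height (76.5 mm at 18 N) with only 6 N, so the teeth have probably dropped in. I'll press on carefully.

Request:
carry_out(
  plan=[
    [0, 0, 0.5, 0, 0, 0, -0.2],
    [0, 0, 1, 0, 0, 0, -0.2],
    [0, 0, 1, 0, 0, 0, -0.2],
  ],
)

```text
time: 16.5
ee_pos: [0.5052, -0.0057, 0.0747]
ee_rot: [[-0.993, 0.121, -0.0], [0.121, 0.993, 0.0], [0.0, 0.0, -1.0]]
ft_force: [-0.4, 2.9, 4.2]
grip_width: 0.0422
gripper_force: 50.2
```

Request:
carry_out(
  plan=[
    [0, 0, 0.5, 0, 0, 0, -0.2],
    [0, 0, 1, 0, 0, 0, -0.2],
    [0, 0, 1.5, 0, 0, 0, -0.2],
    [0, 0, 2, 0, 0, 0, -0.2],
    [0, 0, 2.5, 0, 0, 0, -0.2],
    [0, 0, 2.5, 0, 0, 0, -0.2],
  ],
)

```text
time: 17.1
ee_pos: [0.5052, -0.0057, 0.0723]
ee_rot: [[-0.993, 0.121, 0.0], [0.121, 0.993, 0.0], [0.0, 0.0, -1.0]]
ft_force: [-2.3, 3.9, 6.5]
grip_width: 0.0427
gripper_force: 50.5
```

Request:
carry_out(
  plan=[
    [0, 0, 0, 0, 0, 0.05, -0.2],
    [0, 0, 0, 0, 0, 0.1, -0.2],
    [0, 0, 0, 0, 0, 0.15, -0.2],
    [0, 0, 0, 0, 0, 0.2, -0.2],
    [0, 0, 0, 0, 0, 0.25, -0.2],
    [0, 0, 0, 0, 0, 0.3, -0.2],
    [0, 0, 0, 0, 0, 0.35, -0.2],
    [0, 0, 0, 0, 0, 0.4, -0.2],
    [0, 0, 0, 0, 0, 0.45, -0.2],
    [0, 0, 0, 0, 0, 0.45, -0.2],
  ],
)

```text
time: 18.1
ee_pos: [0.5054, -0.0053, 0.0723]
ee_rot: [[-0.841, 0.541, 0.0], [0.541, 0.841, 0.0], [0.0, 0.001, -1.0]]
ft_force: [-1.4, 6.1, 6.8]
grip_width: 0.0428
gripper_force: 50.5
```

```bash
cat >> h.py <<'E'
def unwarp(name,z=.1):
    # gauge seen from above, 5 px/mm... 400x400, x right=console -y, up=console +x
    p=np.load('p.npy');q=[(-.05,-.055),(.05,-.055),(.05,-.155),(-.05,-.155)] # x,y corners
    uv=proj(name,C2W(p,[(a,b,z) for a,b in q])).astype(np.float32)
    dst=np.float32([(0,400),(0,0),(400,0),(400,400)])
    return cv2.warpPerspective(read_camera(name),cv2.getPerspectiveTransform(uv,dst),(400,400),flags=2)[:,:,::-1].copy()
def needle(w):
    g=cv2.cvtColor(w,cv2.COLOR_BGR2GRAY).astype(float)
    hsv=cv2.cvtColor(w,cv2.COLOR_BGR2HSV)
    face=cv2.inRange(hsv,(0,0,110),(180,90,255));gm=cv2.inRange(hsv,(45,120,80),(75,255,255));rm=cv2.inRange(hsv,(0,60,120),(6,255,255))|cv2.inRange(hsv,(174,60,120),(180,255,255))
    out={}
    ce=cv2.minEnclosingCircle(max(cv2.findContours(cv2.morphologyEx(face,cv2.MORPH_CLOSE,np.ones((25,25))),0,2)[0],key=cv2.contourArea))
    c=np.array(ce[0]);out['c']=(c.round(1).tolist(),round(ce[1],1))
    ang=lambda x,y:np.arctan2(-(y-c[1]),x-c[0])
    for k,m in(('green',gm),('red',rm)):
        yy,xx=np.nonzero(m)
        d=np.hypot(xx-c[0],yy-c[1])<170
        if d.sum():out[k]=round(float(ang(xx[d].mean(),yy[d].mean())),3)
    A=np.linspace(-np.pi,np.pi,721);rr=np.arange(45,110,2.)
    pr=[cv2.remap(g.astype(np.float32),(c[0]+rr*np.cos(a)).astype(np.float32)[None],(c[1]-rr*np.sin(a)).astype(np.float32)[None],1).mean() for a in A]
    pr=np.array(pr);wt=np.clip(np.median(pr)-pr-.4*(np.median(pr)-pr.min()),0,None);i=pr.argmin();sel=np.abs(A-A[i])<.25
    out['needle']=round(float((A[sel]*wt[sel]).sum()/wt[sel].sum()),3)
    out['val_from_green']=round(2.827-(out['needle']-out['green']),3) if 'green' in out else None
    return out
E
python3 - <<'E'
from h import *
import station,h
s=read_state();print(s['ee_pos'],s['ft_force'],s['moment'])
w=unwarp('side');t=unwarp('top');cv2.imwrite('pics/g1.png',np.hstack([w,t]));print(needle(w))
r=cv2.imread('pics/now3.png')[:,:,::-1]; h.read_camera=lambda n:r; print('before',needle(unwarp('side')))
r2=cv2.imread('pics/top0.png')[:,:,::-1]; h.read_camera=lambda n:r2; print('before top',needle(unwarp('top')))
E
```

```text
[ 0.50540989 -0.00529288  0.07232902] [-1.35791924  6.1376321   6.77048484] [1.34962091 0.25016686 0.07243516]
{'c': ([160.9, 185.2], 233.5), 'green': 1.024, 'needle': 1.669, 'val_from_green': 2.182}
before {'c': ([163.2, 186.6], 233.2), 'green': 1.04, 'needle': 1.91, 'val_from_green': 1.957}
before top {'c': ([205.7, 196.3], 207.8), 'green': 1.097, 'red': 0.625, 'needle': 1.927, 'val_from_green': 1.997}
```

View pics/g1.png

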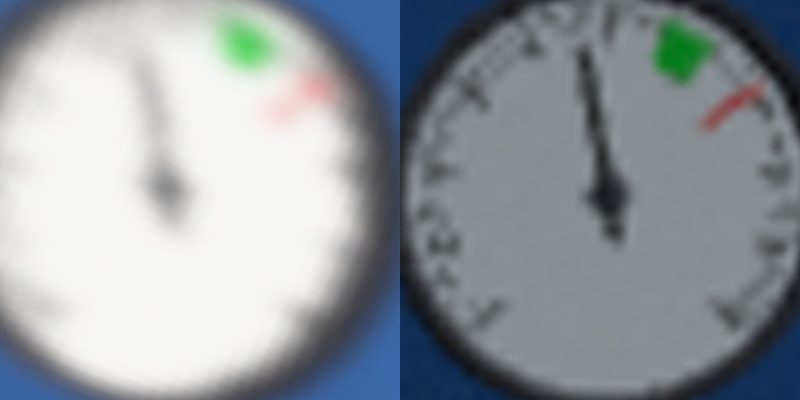

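The top view (right half) shows the hub at (607,194), the needle tip at (584,47) and green at (683,52). The needle is therefore at about 2.18 and needs roughly 0.65 rad more. I'll turn 0.45, measure, then finish.

Request:
carry_out(
  plan=[
    [0, 0, 0, 0, 0, 0.05, -0.2],
    [0, 0, 0, 0, 0, 0.1, -0.2],
    [0, 0, 0, 0, 0, 0.15, -0.2],
    [0, 0, 0, 0, 0, 0.2, -0.2],
    [0, 0, 0, 0, 0, 0.25, -0.2],
    [0, 0, 0, 0, 0, 0.3, -0.2],
    [0, 0, 0, 0, 0, 0.35, -0.2],
    [0, 0, 0, 0, 0, 0.4, -0.2],
    [0, 0, 0, 0, 0, 0.45, -0.2],
    [0, 0, 0, 0, 0, 0.45, -0.2],
  ],
)

```text
time: 19.2
ee_pos: [0.5058, -0.0049, 0.0724]
ee_rot: [[-0.522, 0.853, 0.001], [0.853, 0.522, 0.001], [0.0, 0.001, -1.0]]
ft_force: [0.5, 7.7, 5.4]
grip_width: 0.0426
gripper_force: 50.5
```

Run:
```python
from h import *
import h
s=read_state();print(s['ee_pos'],s['ft_force'],s['moment'])
print(needle(unwarp('top')),needle(unwarp('side')))
r=cv2.imread('pics/g1.png');print('prev top',needle(r[:,400:].copy()))
```

```text
[ 0.50576864 -0.00492118  0.07237611] [0.4821302  7.73339365 5.39295344] [ 1.7702055  -0.14874936  0.10952413]
{'c': ([206.8, 195.1], 210.6), 'green': 1.104, 'red': 0.627, 'needle': 1.28, 'val_from_green': 2.651} {'c': ([159.7, 184.5], 233.6), 'green': 1.025, 'needle': 1.187, 'val_from_green': 2.665}
prev top {'c': ([206.4, 195.0], 210.6), 'green': 1.097, 'red': 0.625, 'needle': 1.727, 'val_from_green': 2.197}
```

Request:
carry_out(
  plan=[
    [0, 0, 0, 0, 0, 0.04, -0.2],
    [0, 0, 0, 0, 0, 0.08, -0.2],
    [0, 0, 0, 0, 0, 0.12, -0.2],
    [0, 0, 0, 0, 0, 0.16, -0.2],
    [0, 0, 0, 0, 0, 0.17, -0.2],
    [0, 0, 0, 0, 0, 0.17, -0.2],
  ],
)

```text
time: 19.9
ee_pos: [0.5059, -0.0049, 0.0724]
ee_rot: [[-0.372, 0.928, 0.001], [0.928, 0.372, 0.001], [0.0, 0.001, -1.0]]
ft_force: [1.0, 8.4, 5.4]
grip_width: 0.0425
gripper_force: 50.4
```

Run:
```python
from h import *
s=read_state();print(s['ft_force'],s['ee_pos'])
w=unwarp('top');n=needle(w);print(n)
# green covered partly: use the earlier green 1.10, and the inner part of the needle
g=cv2.cvtColor(w,cv2.COLOR_BGR2GRAY).astype(np.float32);c=n['c'][0]
for r0,r1 in((30,60),(50,85),(60,100)):
    A=np.linspace(.6,1.8,601);rr=np.arange(r0,r1,2.)
    pr=np.array([cv2.remap(g,(c[0]+rr*np.cos(a)).astype(np.float32)[None],(c[1]-rr*np.sin(a)).astype(np.float32)[None],1).mean() for a in A]);wt=np.clip(np.median(pr)-pr-15,0,None);print(r0,(A*wt).sum()/wt.sum())
```

```text
[1.03815158 8.37348432 5.42307487] [ 0.50592401 -0.00486473  0.07242706]
{'c': ([207.1, 195.5], 210.8), 'green': 1.1, 'red': 0.631, 'needle': 1.122, 'val_from_green': 2.805}
30 1.1086720303622282
50 1.121484992397912
60 1.125769953783286
```

The needle is at about 2.81, near the middle of green. I'll let the knob rise, release it and withdraw.

Request:
carry_out(
  plan=[
    [0, 0, -2, 0, 0, 0, -0.2],
    [0, 0, -4, 0, 0, 0, -0.2],
    [0, 0, -6, 0, 0, 0, -0.2],
    [0, 0, -7.8, 0, 0, 0, -0.2],
    [0, 0, -7.8, 0, 0, 0, 0.1],
    [0, 0, -7.8, 0, 0, 0, 0.4],
    [0, 0, -7.8, 0, 0, 0, 0.4],
    [0, 0, -7.8, 0, 0, 0, 0.4],
    [0, 0, -15, 0, 0, 0, 0.4],
    [0, 0, -30, 0, 0, 0, 0.4],
  ],
)

```text
time: 20.95
ee_pos: [0.5046, -0.0063, 0.1025]
ee_rot: [[-0.37, 0.929, -0.002], [0.929, 0.37, -0.001], [-0.0, -0.002, -1.0]]
ft_force: [0.0, 0.3, -0.1]
grip_width: 0.06
gripper_force: 0.0
```

Request:
carry_out(
  plan=[
    [0, 0, -25, 0, 0, 0, 0.4],
    [0, 0, -60, 0, 0, 0, 0.4],
    [0, 0, -100, 0, 0, 0, 0.4],
    [0, 0, -140, 0, 0, 0, 0.4],
    [0, 0, -170, 0, 0, 0, 0.4],
    [0, 0, -170, 0, 0, 0, 0.4],
    [0, 0, -170, 0, 0, 0, 0.4],
  ],
)

```text
time: 21.65
ee_pos: [0.5052, -0.0058, 0.2732]
ee_rot: [[-0.371, 0.929, 0.001], [0.929, 0.371, 0.002], [0.001, 0.002, -1.0]]
ft_force: [-0.9, 0.1, -0.7]
grip_width: 0.0597
gripper_force: 0.0
```

Run:
```python
from h import *
s=read_state();print(s['time'],s['ft_force'],s['ee_pos'],s['grip_width'])
print(needle(unwarp('top')),needle(unwarp('side')))
n=read_camera('side')[:,:,::-1].copy();print(toprow(n))
m=cv2.inRange(cv2.cvtColor(n,cv2.COLOR_BGR2HSV),(5,150,150),(18,255,255));k,l,st,c=cv2.connectedComponentsWithStats(m)
print([(st[i][4],c[i].round(1).tolist()) for i in range(1,k) if st[i][4]>8 and 200<c[i][0]<300 and 150<c[i][1]<240])
```

```text
21.65 [-0.89603871  0.05687372 -0.74892936] [ 0.50519279 -0.00583365  0.27323591] 0.05965689119761827
{'c': ([205.6, 195.7], 209.1), 'green': 1.092, 'red': 0.626, 'needle': 1.106, 'val_from_green': 2.813} {'c': ([162.6, 186.2], 233.2), 'green': 1.033, 'needle': 1.098, 'val_from_green': 2.762}
28.934859107097914
[(np.int32(37), [256.2, 165.1]), (np.int32(44), [245.3, 197.0]), (np.int32(226), [233.0, 232.8])]
```

The needle reads 2.81, the cover edge hasn't moved since release (row 28.93), and the knob top is back at its original pixel (245.3, 197.0). The gripper is clear of everything.

```bash
python3 -c "
from station import *
print(close_job())"
```

```text
the job is handed in; nothing more can be done
None
```

The job is handed in: the cover stands on its prop, the needle is at about 2.81 in the green, the knob is back up and the gripper touches nothing; one press before the teeth dropped in briefly read 17.8 N, over the 15 N asked but under the 20 N damage limit.

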